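# Start the spindle of the sample press on its thread

### The job

Get the bench press ready: throw the red-knobbed half-nut lever into the notch marked green, then turn the crank backward (anticlockwise seen from above) until you feel the spindle drop onto its thread, and from there turn it forward (clockwise) one full turn so that the thread is started. Finish holding the crank handle in the gripper, keeping it still at that point: the program ends while gripping it, do not let go. Leave the other things on the bench where they are.

Things in the scene. Friction and masses are not known exactly. Their poses are not given: they have to be found in the camera images.
- press: Small grey bench press fixed to the worktop. Origin: centre of its underside, on the spindle axis; base 150 (x) x 190 (y) mm, z up. Two columns carry a grey crosshead (top 133 mm above the worktop) with a round brass boss (58 mm across, top at 150 mm) in which the upright spindle turns; a shelf with the half-nut lever sticks out on the -y side, 54 to 170 mm from the axis, top at 121 mm.
- spindle_axis (a point): Fixed point on the spindle's vertical axis, 224 mm above the worktop; the crank handle runs round it on a radius of 45 mm. Turning takes about 1 N at the handle. On the neck above the brass boss are a white band (8 mm high) and over it a blue one (8 mm): the white one goes into the boss with the drop, the blue one with the full turn forward.
- crank_grip (a point): Grasp point on the upright black crank handle (round, 18 mm across, 41 mm tall, red ring at its foot): on the handle's own axis, 26 mm above its foot, 15 mm below its top, 224 mm above the worktop at the start. The flat steel crank arm under the handle has its top at 186 mm at the start. The crank arm and the hub sink with the spindle.
- crank_handle: The same crank handle; origin at the centre of its foot. It spins freely on its pin, so a gripper can keep its heading while carrying it round in a circle. It slides on its pin, 22 mm up and 11 mm down, against a light spring (100 N/m): gripped firmly and held at constant height it lets the spindle drop and sink, and the drop is felt as a change of about 0.8 N.
- crank_turn (a joint): Turn of the spindle, rad, growing anticlockwise from above (backward), falling clockwise (forward). Starts at -3.0 to -1.2; the drop comes at 0, a stop at +0.4. Before the drop, turning forward jams at about -5.3. One full turn forward of the drop is -6.28; stop at -7.6. The crank points from the axis to the handle at crank_turn + 3.67 rad, measured from the press's x axis.
- spindle_sink (a joint): How far the spindle has sunk, m. About 0 at the start (it rests on the flat start of the thread, not engaged). At crank_turn = 0 it drops by its own weight (about 0.5 kg) to 0.008; turned forward from there it follows its right-handed thread down 0.008 a turn, to 0.016 after one turn.
- nut_lever (a joint): Angle of the half-nut lever, rad, about a vertical axis, growing anticlockwise from above; at 0 it points to the press's -y, positive leans to the press's +x. Starts at -0.7 to -0.3, stays where left. Green notch at 0.45 between steel ridges at 0.26 and 0.64: a spring plunger must be pushed over the first (some 5 N at the knob), then settles between them. Stops at -0.8 and 0.8.
- lever_knob (a point): Middle of the upright round red knob at the lever's end, 16 mm across, from 142 to 176 mm above the worktop; the point is on the knob's axis at 160 mm, 62 mm from the lever's pivot. The lever's flat arm under it has its top at 140 mm. The knob does not spin on the lever.
- lever_pivot (a point): Fixed point on the lever's vertical pivot axis at 160 mm height, 80 mm from the spindle axis on the press's -y side. The lever moves a small brass jaw beside the boss.
- green_notch (a point): Fixed point where lever_knob is when the lever is in the green-marked notch.
- vial_4: White screw-cap vial with a green band, 30 x 30 x 73 mm, standing behind the press; a bystander, leave it. Origin at the centre of its underside.
- dropper_3: Dark purple dropper bottle with a black cap, 29 x 29 x 92 mm, standing behind the press on the left; a bystander, leave it. Origin at the centre of its underside.
- vial_1: Beige vial with a white screw cap and a blue band, 31 x 31 x 60 mm, standing in front on the right; a bystander, leave it. Origin at the centre of its underside.
- tape_1: Roll of tan tape, 104 x 102 x 25 mm, lying flat on the left; a bystander, leave it. Origin at the centre of its underside.
- marker_2: White felt marker with a blue cap, 13 x 124 x 14 mm, lying in front on the left; a bystander, leave it. Origin at the centre of its underside.
- forceps: Steel forceps, 16 x 128 x 10 mm, lying in front on the right; a bystander, leave it. Origin at the centre of its underside.

How it is judged:
On the way, in this order (a step that is already met when the one before it is completed fails the run):
1. the half-nut lever lies in the green-marked notch (value of joint nut_lever between 0.35 and 0.55 rad), for 0.2 s.
2. the crank is turned backward until the spindle has dropped onto its thread (all of step 1 and value of joint spindle_sink above 0.006 m and value of joint crank_turn above -0.35 rad), for 0.1 s.
3. the crank is turned forward one full turn and the spindle has followed its thread down (all of step 1 and value of joint crank_turn between -6.78319 and -5.78319 rad and value of joint spindle_sink between 0.0135 and 0.0185 m), for 0.2 s.
At the end, for the whole second after the job is handed in: The lever is in the green notch (0.45 +- 0.1 rad), the crank stands one full turn forward of the drop (within 0.5 rad) with the spindle sunk 13.5 to 18.5 mm, at rest, and the gripper's fingers still hold the crank handle (more than 1 N on it) (all of step 3 and contact force between the fingers and crank_handle above 1 N and distance between the grasp point and crank_grip below 0.04 m and velocity of joint crank_turn between -0.15 and 0.15 rad/s); the arm keeps its last pose, push and grip.
It fails at once if another thing on the bench is shifted by more than 30 mm (distance of any of vial_4, dropper_3, vial_1, marker_2 from where it was at the start of the episode above 0.03 m).
It also fails if it takes over 62 s, if anything falls off the work surface, if the arm or the gripper's body presses on something with over 40 N, if the wrist force passes 120 N, or if a joint passes its speed limit or range.

### The arm

A 7-joint arm with a two-finger parallel gripper is mounted at the origin on a cart in front of the work surface, level with it; the furniture and walls round the work are solid. World frame = base frame: x ahead of the robot, y to its left, z up, the work surface at z = 0. Lengths are in m, angles in rad, forces in N, time in s.
With the tool pointing down it reaches from about 0.4 to 0.875 m from the base axis. Payload 6.5 kg.
Tool frame: the origin (TCP) lies where the fingers leave the gripper's body, on its centre line; the fingertips stand 64 mm ahead of it and the grasp point (between the pads) lies 45 mm ahead of it; z points along the fingers, y is the direction in which the jaws open and shut (so a half turn about z gives the same grasp; the last joint's range is limited). The gripper opens to 88 mm and grips with 3 to 60 N. Pads are 18 mm wide; open, the fingers measure 123 mm over their backs; the gripper's body (75 mm by 187 mm) begins 45 mm behind the grasp point.
Start: joints at [1.211, 0.536, -0.004, 1.538, 0.003, 1.067, -0.071], TCP at [0.188, -0.622, 0.303] pointing down, gripper open.
Joint ranges: [-2.7, 2.7], [-0.37, 2.16], [-1.27, 1.26], [0.24, 2.4], [-1.31, 4.45], [0.19, 1.91], [-2.76, 2.76]. Speed limits (rad/s): [2.39, 2.39, 3.14, 3.14, 3.14, 3.14, 3.14].

### API

Orientations are given as a unit quaternion [w, x, y, z].
In Python, from station import * gives the robot as it stands.
- The arm moves only by the tool apply_moves, never from a script. Its argument "moves" is a list that holds one entry, the list of rows, each a list of 5 numbers: the opening, from 0 (shut) to 1 (fully open), then the shift along the tool's x, y, z in mm, then the turn about the tool's z in degrees. A call has exactly 5 rows; each row is the pose to reach, as a shift and turn from the pose measured when the call began, along the tool's axes at that moment; what a row does not reach only later rows make up. A row lasts 1/10 s, in which the tool goes at most 50 mm and 8.59 degrees, less where a joint would pass 70% of its speed; a pose out of reach is approached as far as the arm can. A call with a gripper value outside its range is refused whole. The fingers move at their own pace and stop on an object; "squeeze" is the grip in N (left out, the last holds). Time passes only in rows, so rows that repeat a pose let the fingers close, or fill a call up. It gives the time, the measured TCP pose, the force and the opening at its end, in the units of the state.
- sense(): the state, without advancing time (a new reading comes with each control period).
- grab_frame(name): name is "scene" or "top" or "wrist"; returns the picture (480x640x3 uint8, red, green, blue); there is no depth.
- camera_info(name): a dict with "K" (3x3 intrinsics, pixels), "extrinsics" (4x4, takes a point from camera to world coordinates). Camera axes: x right, y up, looking along -z (the intrinsics and any distortion apply to the point x, -y, -z); pixel columns grow to the right and rows downward; lengths in m; the calibration is good to about 2 mm. A picture is of the moment at which its call begins: read the wrist's pose just before it. camera_info takes no time and is no camera call; for the wrist camera it gives the pose at the moment of the call.
- hand_in(): hands the job in, once; it reports no verdict.
Trained networks look in the newest picture that a camera, given by its name, has taken for a name from the list of things; names that differ only in an ending like _2 or _b are one class to them, and where a whole thing is asked for, a point or a joint stands for the part that bears it (a point fixed in the world has none). Each returns a list of dicts, best first, with "confidence" (0 to 1); they miss things now and then, are a little off and sometimes report something else, mostly with a low value. They report only what shows in the picture. A call takes as long as a camera call.
- look_for(camera, name): "point" ([column, row] in pixels, amid what is visible of it).
The state is a dict: "t": time; "joints": joint angles; "joint_velocities": joint speeds; "joint_torque": joint torques, N m; "position": TCP position; "orientation": TCP orientation; "contact_force": force on the tool from outside, world axes, zero at the start; "moment": the same for the moment, N m; "width": finger opening in m.
Only numpy, scipy, OpenCV 4.12 (cv2) and the standard library are available. Lean on these libraries where they do the work, as an engineer would, in place of code of your own. Each camera call takes 0.05 s, during which the arm holds its last target.

## Working session

There is one attempt and no reset: what is moved stays moved. The work goes in short steps, Python scripts to look and compute and a tool call to move; the robot and the scene stay as the last step left them, time stands still between calls to the robot, and variables do not carry over. Pictures are saved under pics/ and viewed, and the job is handed in when it is done.

Besides the shell and the picture viewer there is one more tool, called after "Request:" as name(argument=value, ...), one argument or row to a line, values as JSON. apply_moves: Moves the arm, as the interface text tells. Its arguments: {"type":"object","properties":{"moves":{"type":"array"},"squeeze":{"type":"number"}},"required":["moves"]}

```bash
ls; mkdir -p pics; python3 - <<'E'
from station import *
import cv2
s=sense();print(s)
for n in("scene","top"):
    cv2.imwrite(f"pics/{n}0.png",grab_frame(n)[:,:,::-1]);c=camera_info(n);print(n,c)
E
```

```text
pics
{'t': 0.0, 'joints': array([ 1.2107917 ,  0.5371703 , -0.00442331,  1.5388525 ,  0.00261004,
        1.06729994, -0.07125234]), 'joint_velocities': array([ 0.00122222,  0.00033274,  0.00077875,  0.00242521, -0.00187494,
        0.00024643, -0.00012976]), 'joint_torque': array([ 5.74087790e-04, -5.70987010e+01,  9.91329029e-01, -2.51602989e+01,
       -5.61178022e-02,  1.79054443e-02,  1.63308778e-04]), 'position': array([ 0.18807365, -0.62167477,  0.3018445 ]), 'orientation': array([-8.39526214e-04,  9.89228055e-01,  1.46380024e-01, -1.96626264e-04]), 'contact_force': array([0.07133651, 0.552151  , 0.23987511]), 'moment': array([0.0022772 , 0.00160165, 0.01772268]), 'width': 0.08810398887791039}
scene {'K': array([[582.72872336,   0.        , 314.02320341],
       [  0.        , 582.72872336, 242.12924248],
       [  0.        ,   0.        ,   1.        ]]), 'extrinsics': array([[-0.49290859,  0.58254457, -0.64628395, -0.24844492],
       [-0.87006795, -0.33409515,  0.36243922,  0.52861062],
       [-0.00478334,  0.74096036,  0.67153173,  1.00629826],
       [ 0.        ,  0.        ,  0.        ,  1.        ]])}
top {'K': array([[449.89069104,   0.        , 323.69204863],
       [  0.        , 449.89069104, 229.81503626],
       [  0.        ,   0.        ,   1.        ]]), 'extrinsics': array([[ 0.01520125,  0.9949765 , -0.09894789,  0.46155487],
       [-0.99987055,  0.01564825,  0.00374295,  0.05561627],
       [ 0.00527251,  0.09887819,  0.99508558,  1.10487102],
       [ 0.        ,  0.        ,  0.        ,  1.        ]])}
```

View pics/scene0.png

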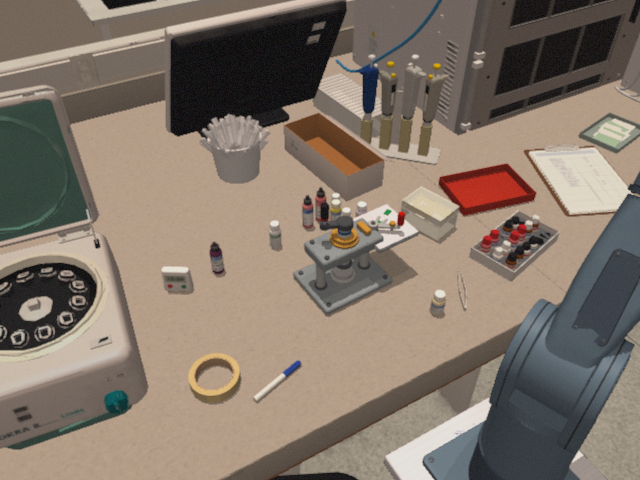

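View pics/top0.png

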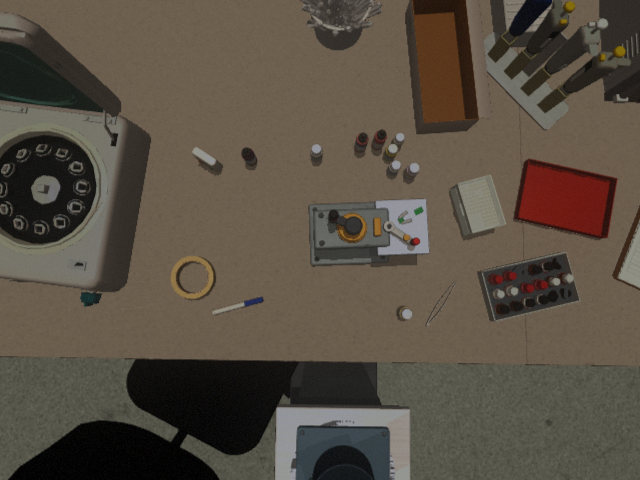

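The top view shows the press around (350,232). The white shelf side faces image right, which is world -y, the red knob is at (415,241) and the black handle is near (334,216). I'll zoom in and measure.

```bash
cat > h.py <<'E'
from station import *
import numpy as np,cv2
def ray(n,px,z,c=None):
    c=c or camera_info(n);K=c["K"];E=c["extrinsics"]
    d=np.array([(px[0]-K[0,2])/K[0,0],-(px[1]-K[1,2])/K[1,1],-1.0]);d=E[:3,:3]@d;o=E[:3,3]
    return o+d*(z-o[2])/d[2]
def proj(n,P,c=None):
    c=c or camera_info(n);K=c["K"];E=c["extrinsics"]
    p=E[:3,:3].T@(np.array(P)-E[:3,3]);return np.array([K[0,0]*p[0]/-p[2]+K[0,2],K[1,1]*p[1]/p[2]+K[1,2]])
def snap(n,f,crop=None,k=1):
    im=grab_frame(n)[:,:,::-1]
    if crop:
        a,b,c,d=crop;im=cv2.resize(im[b:d,a:c],None,fx=k,fy=k,interpolation=cv2.INTER_CUBIC)
    cv2.imwrite("pics/"+f,im)
E
python3 - <<'E'
from h import *
im=cv2.imread("pics/top0.png");cv2.imwrite("pics/top0z.png",cv2.resize(im[185:285,295:435],None,fx=5.5,fy=5.5,interpolation=cv2.INTER_CUBIC))
im=cv2.imread("pics/scene0.png");cv2.imwrite("pics/scene0z.png",cv2.resize(im[195:315,285:425],None,fx=5,fy=5,interpolation=cv2.INTER_CUBIC))
for n in("crank_handle","lever_knob","press"):
    for cam,z in(("top",{"crank_handle":.224,"lever_knob":.16,"press":.1}[n]),):
        for r in look_for(cam,n)[:2]:print(n,r,ray(cam,r["point"],z))
E
```

```text
crank_handle {'point': [332.2, 215.7], 'confidence': 0.47} [0.57740667 0.03593582 0.224     ]
lever_knob {'point': [395.4, 236.1], 'confidence': 0.83} [ 0.54456675 -0.09938803  0.16      ]
press {'point': [366.2, 230.5], 'confidence': 0.86} [ 0.56143135 -0.04362407  0.1       ]
```

View pics/top0z.png

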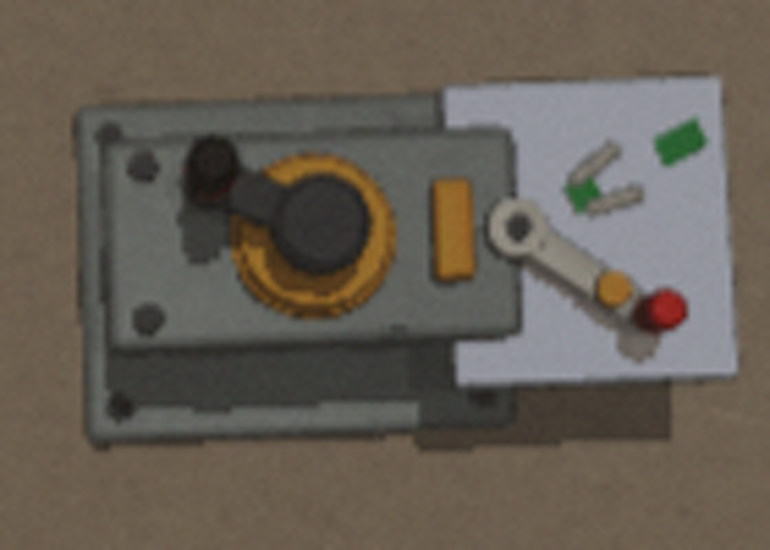

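View pics/scene0z.png

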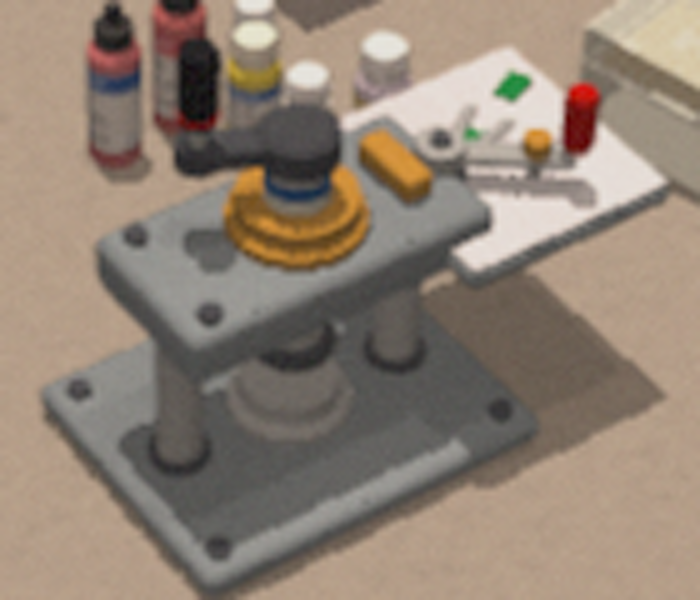

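```bash
python3 - <<'E'
from h import *
U=lambda x,y:((x+.5)/5.5-.5+295,(y+.5)/5.5-.5+185)
S=lambda x,y:((x+.5)/5-.5+285,(y+.5)/5-.5+195)
for n,p,z in(("boss",(314,236),.150),("pivot",(517,227),.145),("knobtop",(665,309),.176),("handtop",(212,157),.239),
 ("s1",(442,88),.121),("s2",(722,78),.121),("s3",(738,374),.121),("s4",(455,384),.121),("notch",(583,195),.121),("mark",(681,142),.121)):
    print(n,ray("top",U(*p),z).round(4))
for n,p,z in(("boss",(302,212),.150),("pivot",(440,140),.145),("knobtop",(583,92),.176),("handtop",(199,48),.239)):
    print(n,ray("scene",S(*p),z).round(4))
E
```

```text
boss [ 0.5624 -0.0076  0.15  ]
pivot [ 0.5677 -0.0872  0.145 ]
knobtop [ 0.5341 -0.1384  0.176 ]
handtop [0.5805 0.0345 0.239 ]
s1 [ 0.6262 -0.0605  0.121 ]
s2 [ 0.6321 -0.1734  0.121 ]
s3 [ 0.5129 -0.1789  0.121 ]
s4 [ 0.5072 -0.0662  0.121 ]
notch [ 0.5837 -0.1173  0.121 ]
mark [ 0.6058 -0.1567  0.121 ]
boss [ 0.5563 -0.0012  0.15  ]
pivot [ 0.5717 -0.085   0.145 ]
knobtop [ 0.538  -0.1371  0.176 ]
handtop [0.5829 0.0367 0.239 ]
```

```bash
cat >> h.py <<'E'
from scipy.spatial.transform import Rotation as R
A=np.array([.563,-.0078]);TH=.052
PIV=A+.08*np.array([np.sin(TH),-np.cos(TH)])
def knob(phi):return PIV+.062*np.array([np.sin(TH+phi),-np.cos(TH+phi)])
def hand(turn,r=.045):a=turn+3.67+TH;return A+r*np.array([np.cos(a),np.sin(a)])
def pose():
    s=sense();q=s["orientation"];r=R.from_quat([q[1],q[2],q[3],q[0]]).as_matrix()
    return s,r,s["position"]+.045*r[:,2]
def to(xy,z,head=90):
    # shift in tool mm and turn deg so grasp point gets to xy,z with tool x at heading head (deg)
    s,r,g=pose();h=np.degrees(np.arctan2(r[1,0],r[0,0]))
    d=r.T@(np.array([xy[0],xy[1],z])-g)*1000
    return d.round(1),round(-((head-h+180)%360-180),1)
def st():
    s,r,g=pose();print("t",round(s["t"],2),"g",g.round(4),"head",round(np.degrees(np.arctan2(r[1,0],r[0,0])),1),"F",s["contact_force"].round(2),"w",round(s["width"],4),"j",s["joints"].round(2))
E
python3 - <<'E'
from h import *
st();print(to(knob(-.6),.26),knob(-.6),knob(.45))
E
```

```text
t 0.25 g [ 0.1882 -0.6219  0.2573] head 16.8 F [-0.61  0.62 -0.27] w 0.0882 j [ 1.21  0.54 -0.    1.54  0.    1.07 -0.07]
(array([ 471.2, -360.3,   -2.4]), np.float64(-73.2)) [ 0.5348573  -0.14061309] [ 0.59699127 -0.14204243]
```

Request:
apply_moves(
  moves=[
    [[0.6,30,-23,-10,-8],[0.6,65,-50,-15,-16],[0.6,104,-80,-15,-24],[0.6,143,-109,-15,-32],[0.6,180,-138,-15,-40]],
  ],
)

```text
t: 0.75
position: [0.3215, -0.4359, 0.3176]
orientation: [-0.0, 0.878, 0.479, 0.0]
contact_force: [0.8, -0.6, 0.1]
width: 0.0532
```

```bash
python3 - <<'E'
from h import *
st();print(to(knob(-.6),.26))
E
```

```text
t 0.75 g [ 0.3215 -0.4359  0.2726] head 57.2 F [ 0.81 -0.62  0.08] w 0.0532 j [ 1.03  0.35 -0.23  1.8   0.09  1.    0.2 ]
(array([363.8,  19.2,  12.7]), np.float64(-32.8))
```

Request:
apply_moves(
  moves=[
    [[0.6,45,2,0,-7],[0.6,90,5,0,-14],[0.6,135,7,0,-21],[0.6,180,9,0,-28],[0.6,225,12,0,-32.8]],
  ],
)

```text
t: 1.25
position: [0.4542, -0.2518, 0.3178]
orientation: [0.0, 0.706, 0.708, 0.0]
contact_force: [0.7, 0.6, -0.1]
width: 0.053
```

```bash
python3 - <<'E'
from h import *
st();print(to(knob(-.6),.26))
E
```

```text
t 1.25 g [ 0.4542 -0.2518  0.2728] head 90.2 F [ 0.74  0.59 -0.06] w 0.053 j [ 0.78  0.33 -0.44  1.85  0.16  1.    0.28]
(array([110.9,  81.1,  12.8]), np.float64(0.2))
```

Request:
apply_moves(
  moves=[
    [[0.6,37,27,0,0],[0.6,74,54,0,0],[0.6,105,77,5,0],[0.6,111,81,12,0],[0.6,111,81,12,0]],
  ],
)

```text
t: 1.75
position: [0.5347, -0.1392, 0.3048]
orientation: [-0.001, 0.705, 0.709, -0.0]
contact_force: [-0.4, -0.7, -1.3]
width: 0.053
```

```bash
python3 - <<'E'
from h import *
st();snap("top","t1.png",(295,185,435,285),5.5);c=camera_info("wrist");snap("wrist","w1.png");print(proj("wrist",[*knob(-.6),.176],c),proj("wrist",[*A,.15],c),proj("wrist",[*PIV,.145],c))
np.save("c1.npy",c,allow_pickle=True)
E
```

```text
t 1.75 g [ 0.5346 -0.1392  0.2598] head 90.4 F [-0.35 -0.73 -1.29] w 0.053 j [ 0.54  0.41 -0.47  1.78  0.22  1.01 -0.01]
[321.11126013 255.34208444] [369.01751364  31.72964602] [368.55863895 166.5483357 ]
```

View pics/w1.png

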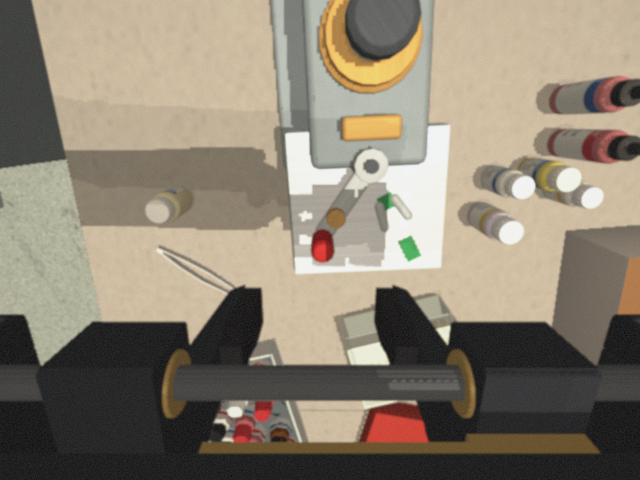

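View pics/t1.png

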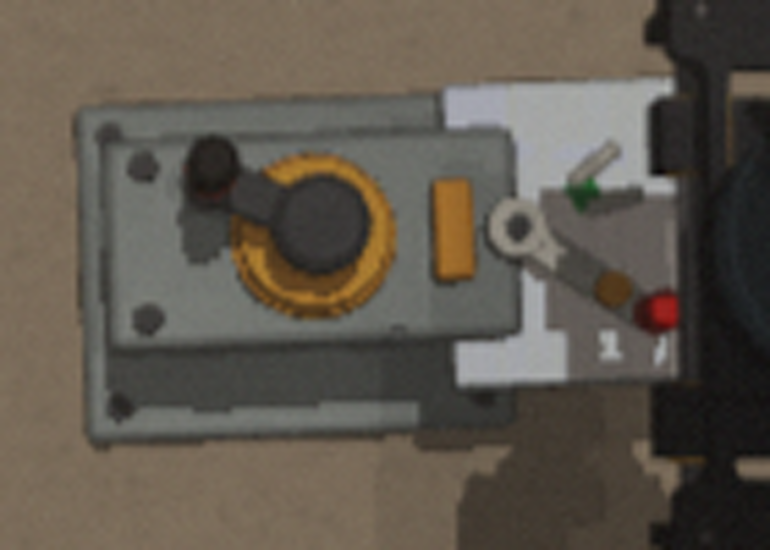

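```bash
python3 - <<'E'
from h import *
c=np.load("c1.npy",allow_pickle=True).item();print(c["extrinsics"].round(3),c["K"])
for p in(-.5,-.55,-.6,-.65):print(p,*[proj("wrist",[*knob(p),z],c).round(1) for z in(.142,.176)])
im=cv2.imread("pics/w1.png");cv2.imwrite("pics/w1z.png",cv2.resize(im[130:280,270:460],None,fx=4,fy=4,interpolation=cv2.INTER_CUBIC))
E
```

```text
[[ 1.    -0.002  0.002  0.533]
 [ 0.002  0.949  0.314 -0.059]
 [-0.002 -0.314  0.949  0.386]
 [ 0.     0.     0.     1.   ]] [[347.99096213   0.         318.2925649 ]
 [  0.         347.99096213 237.64189475]
 [  0.           0.           1.        ]]
-0.5 [328.2 242.5] [329.5 259.6]
-0.55 [324.5 240.7] [325.3 257.6]
-0.6 [320.9 238.7] [321.1 255.3]
-0.65 [317.3 236.5] [317.1 252.9]
```

View pics/w1z.png

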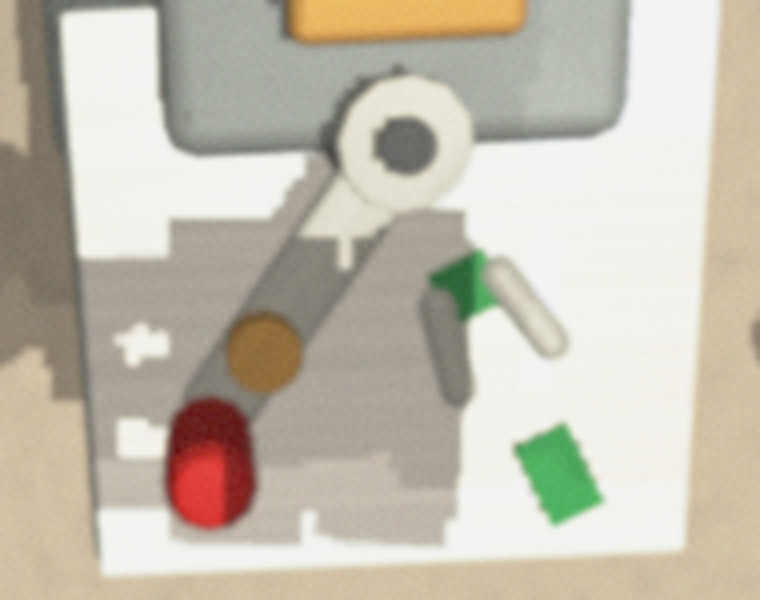

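```bash
sed -i 's/A=np.array.*;TH/A=np.array([.564,-.007]);TH/' h.py; python3 - <<'E'
from h import *
print(knob(-.63),to((.535,-.139),.165))
E
```

```text
[ 0.53428443 -0.1388204 ] (array([ 3.2,  1.2, 95.5]), np.float64(0.1))
```

Request:
apply_moves(
  moves=[
    [[0.6,0,0,35,0],[0.6,0,0,70,0],[0.6,0,0,90,0],[0.5,0,0,95,0],[0.3,0,0,95,0]],
  ],
)

```text
t: 2.35
position: [0.5332, -0.1436, 0.2105]
orientation: [-0.0, 0.707, 0.707, -0.001]
contact_force: [-0.3, 0.2, 1.4]
width: 0.0388
```

```bash
python3 - <<'E'
from h import *
st();snap("wrist","w2.png");print(to(knob(-.63),.165))
E
```

```text
t 2.35 g [ 0.5331 -0.1437  0.1655] head 90.0 F [-0.27  0.2   1.42] w 0.0388 j [ 0.51  0.53 -0.43  1.85  0.29  0.82 -0.07]
(array([4.6, 0.4, 1.4]), np.float64(0.0))
```

View pics/w2.png

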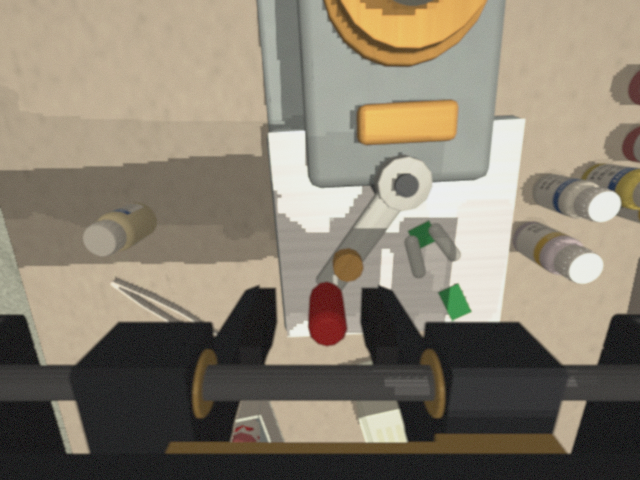

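Request:
apply_moves(
  moves=[
    [[0.35,4,3,0,0],[0.27,4,3,0,0],[0.25,4,3,0,0],[0.25,4,3,0,0],[0.25,4,3,0,0]],
  ],
)

```text
t: 2.9
position: [0.537, -0.1394, 0.2116]
orientation: [0.001, 0.707, 0.707, -0.001]
contact_force: [1.0, -0.5, 0.2]
width: 0.0219
```

```bash
python3 - <<'E'
from h import *
st();snap("wrist","w3.png",(200,200,440,380),3)
for p in(-.5,-.3,-.1,.1,.2,.3,.4,.45,.5):print(p,to(knob(p),.165))
E
```

```text
t 2.9 g [ 0.537  -0.1395  0.1666] head 90.0 F [ 0.98 -0.47  0.18] w 0.0219 j [ 0.5   0.53 -0.43  1.85  0.3   0.82 -0.08]
-0.5 (array([-3.3,  4.3,  1.5]), np.float64(0.0))
-0.3 (array([-7.5, 16. ,  1.5]), np.float64(0.0))
-0.1 (array([-9.3, 28.2,  1.5]), np.float64(0.0))
0.1 (array([-8.7, 40.6,  1.5]), np.float64(0.0))
0.2 (array([-7.5, 46.7,  1.5]), np.float64(0.0))
0.3 (array([-5.6, 52.6,  1.5]), np.float64(0.0))
0.4 (array([-3.2, 58.3,  1.5]), np.float64(0.0))
0.45 (array([-1.8, 61. ,  1.5]), np.float64(0.0))
0.5 (array([-0.2, 63.7,  1.5]), np.float64(0.0))
```

View pics/w3.png

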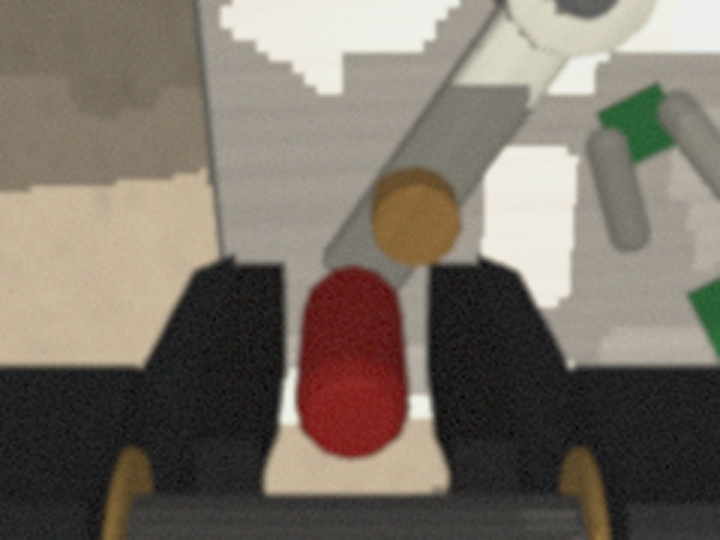

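Request:
apply_moves(
  moves=[
    [[0.25,-3,6,1,0],[0.25,-6,13,1,0],[0.25,-8,21,1,0],[0.25,-9,29,1,0],[0.25,-9,37,1,0]],
  ],
)

```text
t: 3.45
position: [0.5749, -0.1486, 0.2104]
orientation: [0.001, 0.707, 0.707, -0.001]
contact_force: [-0.2, -0.7, 0.1]
width: 0.022
```

```bash
python3 - <<'E'
from h import *
st();snap("wrist","w4.png",(200,200,440,380),3)
for p in(.1,.2,.3,.4,.45,.5):print(p,to(knob(p),.165))
E
```

```text
t 3.45 g [ 0.5749 -0.1487  0.1654] head 90.0 F [-0.16 -0.72  0.1 ] w 0.022 j [ 0.48  0.59 -0.42  1.75  0.3   0.87 -0.07]
0.1 (array([0.1, 1.3, 0.7]), np.float64(0.0))
0.2 (array([1.3, 7.4, 0.7]), np.float64(0.0))
0.3 (array([ 3.1, 13.3,  0.7]), np.float64(0.0))
0.4 (array([ 5.6, 19. ,  0.7]), np.float64(0.0))
0.45 (array([ 7. , 21.7,  0.7]), np.float64(0.0))
0.5 (array([ 8.5, 24.4,  0.7]), np.float64(0.0))
```

View pics/w4.png

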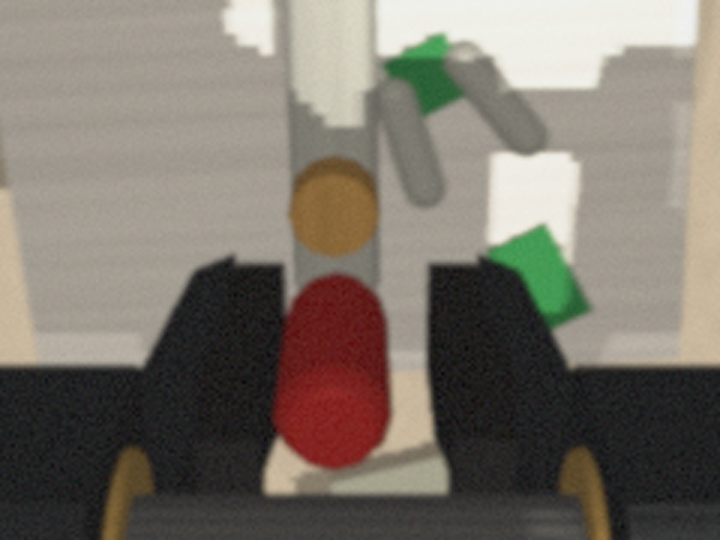

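Request:
apply_moves(
  moves=[
    [[0.25,1,5,1,0],[0.25,2,10,1,0],[0.25,3,14,1,0],[0.25,4,18,1,0],[0.25,5,20,1,0]],
  ],
)

```text
t: 4.0
position: [0.5971, -0.1425, 0.2099]
orientation: [0.001, 0.707, 0.707, 0.001]
contact_force: [-0.8, 0.2, -0.8]
width: 0.022
```

```bash
python3 - <<'E'
from h import *
st();snap("wrist","w5.png",(200,180,440,360),3)
for p in(.3,.4,.45,.5):print(p,to(knob(p),.165))
E
```

```text
t 4.0 g [ 0.5972 -0.1426  0.1649] head 90.1 F [-0.82  0.17 -0.76] w 0.022 j [ 0.46  0.62 -0.42  1.69  0.31  0.89 -0.08]
0.3 (array([-2.9, -7.9, -0.1]), np.float64(0.1))
0.4 (array([-0.4, -2.2, -0. ]), np.float64(0.1))
0.45 (array([ 1. ,  0.5, -0. ]), np.float64(0.1))
0.5 (array([ 2.5,  3.2, -0. ]), np.float64(0.1))
```

View pics/w5.png

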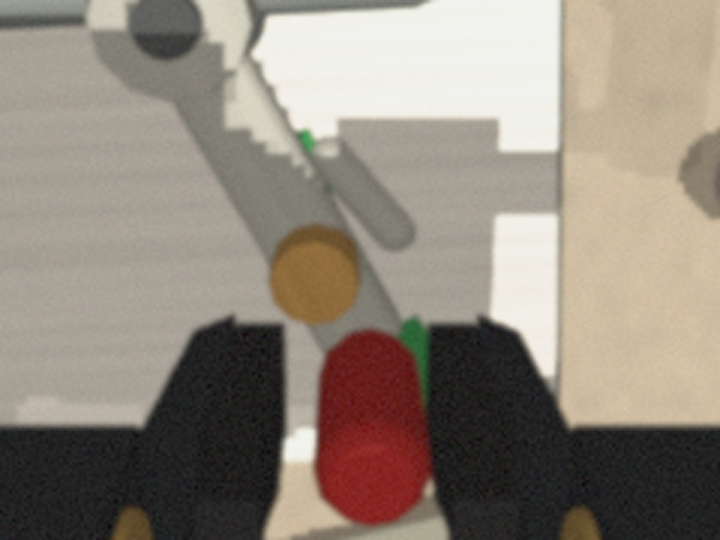

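Request:
apply_moves(
  moves=[
    [[0.4,0,0,0,0],[0.6,0,0,0,0],[0.6,0,0,-20,0],[0.6,0,0,-60,0],[0.6,0,0,-105,0]],
  ],
)

```text
t: 4.55
position: [0.5961, -0.142, 0.3151]
orientation: [0.0, 0.707, 0.708, 0.001]
contact_force: [1.2, -0.7, -0.3]
width: 0.0531
```

```bash
python3 - <<'E'
from h import *
st();print(hand(-2.55),to(hand(-2.55),.275))
c=camera_info("wrist");snap("wrist","w6.png",(230,100,470,280),3)
for p in(.35,.45,.55):print(p,[(proj("wrist",[*knob(p),z],c)-[230,100])*3 for z in (.142,.176)],(proj("wrist",[*PIV,.145],c)-[230,100])*3)
E
```

```text
t 4.55 g [ 0.5961 -0.142   0.2701] head 90.1 F [ 1.17 -0.68 -0.33] w 0.0531 j [ 0.49  0.5  -0.46  1.61  0.24  1.09 -0.03]
[0.58147392 0.03446881] (array([176.5, -14.4,  -4.8]), np.float64(0.1))
0.35 [array([253.44269674, 412.79897674]), array([251.93026308, 460.1464057 ])] [149.48346499 187.13968134]
0.45 [array([275.26794264, 402.69780348]), array([276.76361826, 448.821933  ])] [149.48346499 187.13968134]
0.55 [array([296.07805057, 390.48917278]), array([300.46622637, 435.12164792])] [149.48346499 187.13968134]
```

View pics/w6.png

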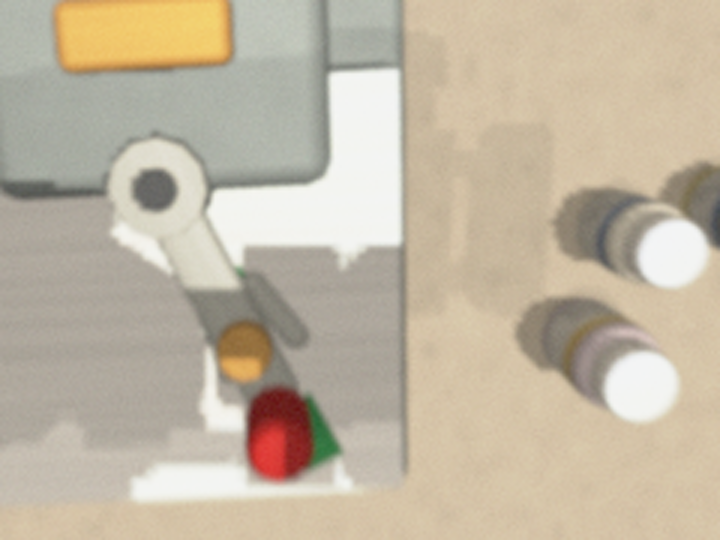

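Request:
apply_moves(
  moves=[
    [[0.6,35,-3,-8,0],[0.6,75,-6,-8,0],[0.6,115,-9,-8,0],[0.6,150,-12,-8,0],[0.6,158,-14,-8,0]],
  ],
)

```text
t: 5.1
position: [0.5847, 0.0214, 0.332]
orientation: [0.005, 0.704, 0.71, 0.005]
contact_force: [0.1, 0.3, -0.6]
width: 0.0526
```

```bash
python3 - <<'E'
from h import *
st();print(to(hand(-2.55),.226))
c=camera_info("wrist");snap("wrist","w7.png")
for p in(-2.5,-2.6):print(p,[(proj("wrist",[*hand(p),z],c)) for z in (.198,.239)])
E
```

```text
t 5.1 g [0.5854 0.0214 0.287 ] head 90.5 F [ 0.07  0.32 -0.62] w 0.0526 j [ 0.27  0.44 -0.51  1.67  0.24  1.08 -0.3 ]
(array([13.1, -4.7, 60.9]), np.float64(0.5))
-2.5 [array([308.53094868, 233.2726116 ]), array([307.55336508, 256.39639024])]
-2.6 [array([314.94113056, 235.85347747]), array([315.30537081, 259.44066536])]
```

View pics/w7.png

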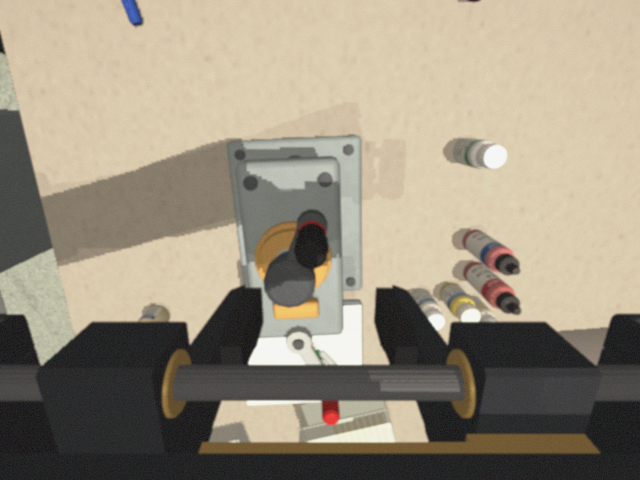

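Request:
apply_moves(
  moves=[
    [[0.6,8,-2,10,0],[0.6,15,-3,30,0],[0.6,15.5,-3.5,50,0],[0.6,15.5,-3.5,60,0],[0.6,15.5,-3.5,60,0]],
  ],
)

```text
t: 5.65
position: [0.5811, 0.0344, 0.2699]
orientation: [0.004, 0.705, 0.709, 0.003]
contact_force: [-0.3, 0.7, 0.6]
width: 0.0529
```

```bash
python3 - <<'E'
from h import *
st();print(to((.582,.037),.226))
snap("wrist","w8.png")
E
```

```text
t 5.65 g [0.5816 0.0344 0.2249] head 90.3 F [-0.3   0.68  0.57] w 0.0529 j [ 0.23  0.5  -0.49  1.74  0.29  0.96 -0.37]
(array([ 2.6,  0.4, -1.1]), np.float64(0.3))
```

View pics/w8.png

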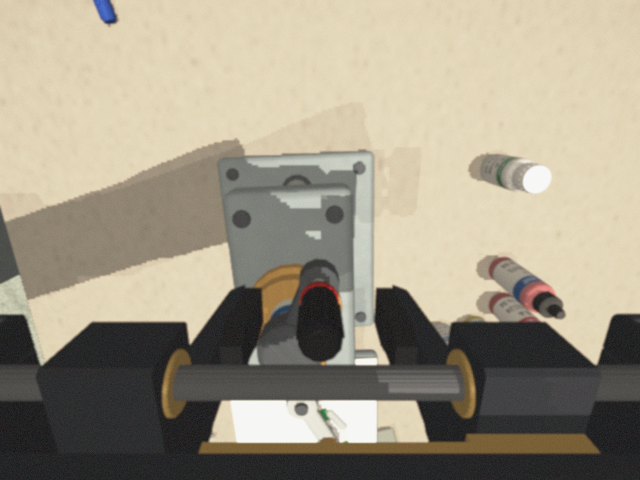

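Request:
apply_moves(
  moves=[
    [[0.6,2.5,0,0,0],[0.3,2.5,0,0,0],[0.15,2.5,0,0,0],[0.1,2.5,0,0,0],[0.1,2.5,0,0,0]],
  ],
  squeeze=25,
)

```text
t: 6.2
position: [0.5819, 0.0372, 0.2714]
orientation: [0.005, 0.705, 0.709, 0.004]
contact_force: [0.0, -0.3, 0.3]
width: 0.0228
```

Request:
apply_moves(
  moves=[
    [[0.1,0,0,0,0],[0.1,0,0,0,0],[0.1,0,0,0,0],[0.1,0,0,0,0],[0.1,0,0,0,0]],
  ],
)

```text
t: 6.7
position: [0.582, 0.037, 0.2714]
orientation: [0.005, 0.705, 0.709, 0.004]
contact_force: [1.2, -0.6, 0.7]
width: 0.0174
```

```bash
python3 - <<'E'
from h import *
st();g=pose()[2];v=g[:2]-A;print(np.hypot(*v),np.arctan2(v[1],v[0])-TH-3.67)
snap("wrist","w9.png",(200,180,440,360),3)
E
```

```text
t 6.7 g [0.5826 0.037  0.2264] head 90.3 F [ 1.22 -0.62  0.69] w 0.0174 j [ 0.23  0.5  -0.49  1.74  0.29  0.96 -0.37]
0.04776621499525699 -2.5503351221232657
```

View pics/w9.png

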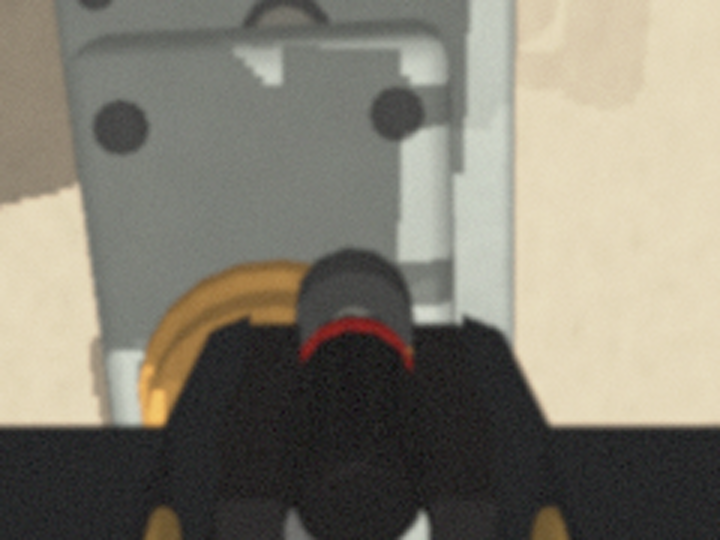

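```bash
cat >> h.py <<'E'
OFF=np.array([.001,.002])
def turnnow():
    g=pose()[2];v=g[:2]-A-OFF;return np.arctan2(v[1],v[0])-TH-3.67,np.hypot(*v)
def plan(ts,z=.2265,head=90.3):
    st();print("turn,r",turnnow())
    for t in ts:print(round(t,2),*to(hand(t)+OFF,z,head))
E
python3 - <<'E'
from h import *
plan(-2.55+np.arange(1,6)*.1)
E
```

```text
t 6.75 g [0.5826 0.037  0.2264] head 90.3 F [-0.07 -1.15 -0.42] w 0.0167 j [ 0.23  0.5  -0.49  1.74  0.29  0.96 -0.37]
turn,r (np.float64(-2.547600249867779), np.float64(0.045549294112405284))
-2.45 [ 1.  -4.3 -0.1] 0.0
-2.35 [ 2.1 -8.7 -0.2] 0.0
-2.25 [  2.8 -13.1  -0.3] 0.0
-2.15 [  3.1 -17.6  -0.3] 0.0
-2.05 [  2.9 -22.1  -0.4] 0.0
```

Request:
apply_moves(
  moves=[
    [[0.1,1,-4.3,0,0],[0.1,2.1,-8.7,0,0],[0.1,2.8,-13.1,0,0],[0.1,3.1,-17.6,0,0],[0.1,2.9,-22.1,0,0]],
  ],
)

```text
t: 7.25
position: [0.5596, 0.0399, 0.2712]
orientation: [0.005, 0.705, 0.709, 0.005]
contact_force: [2.8, -0.4, 0.7]
width: 0.017
```

```bash
python3 - <<'E'
from h import *
plan(-2.05+np.arange(1,6)*.1)
E
```

```text
t 7.25 g [0.5602 0.0399 0.2263] head 90.3 F [ 2.79 -0.37  0.69] w 0.017 j [ 0.23  0.47 -0.5   1.79  0.28  0.94 -0.38]
turn,r (np.float64(-2.045099292890261), np.float64(0.045109287567444284))
-1.95 [-0.7 -4.2 -0.3] 0.0
-1.85 [-1.8 -8.6 -0.4] 0.0
-1.75 [ -3.4 -12.8  -0.4] 0.0
-1.65 [ -5.3 -16.9  -0.5] 0.0
-1.55 [ -7.6 -20.7  -0.5] 0.0
```

Request:
apply_moves(
  moves=[
    [[0.1,-0.7,-4.2,0,0],[0.1,-1.8,-8.6,0,0],[0.1,-3.4,-12.8,0,0],[0.1,-5.3,-16.9,0,0],[0.1,-7.6,-20.7,0,0]],
  ],
)

```text
t: 7.75
position: [0.5389, 0.0318, 0.2711]
orientation: [0.006, 0.705, 0.709, 0.005]
contact_force: [4.6, -0.6, -1.2]
width: 0.017
```

```bash
python3 - <<'E'
from h import *
plan(-1.55+np.arange(1,6)*.1)
snap("scene","s2.png",(285,150,425,270),5)
E
```

```text
t 7.75 g [0.5395 0.0318 0.2261] head 90.3 F [ 4.64 -0.64 -1.23] w 0.017 j [ 0.26  0.43 -0.51  1.85  0.26  0.91 -0.37]
turn,r (np.float64(-1.5455302890893141), np.float64(0.044751894403978434))
-1.45 [-2.4 -3.6 -0.4] 0.0
-1.35 [-5.4 -6.9 -0.5] 0.0
-1.25 [-8.8 -9.8 -0.5] 0.0
-1.15 [-12.5 -12.5  -0.6] 0.0
-1.05 [-16.3 -14.7  -0.6] 0.0
```

View pics/s2.png

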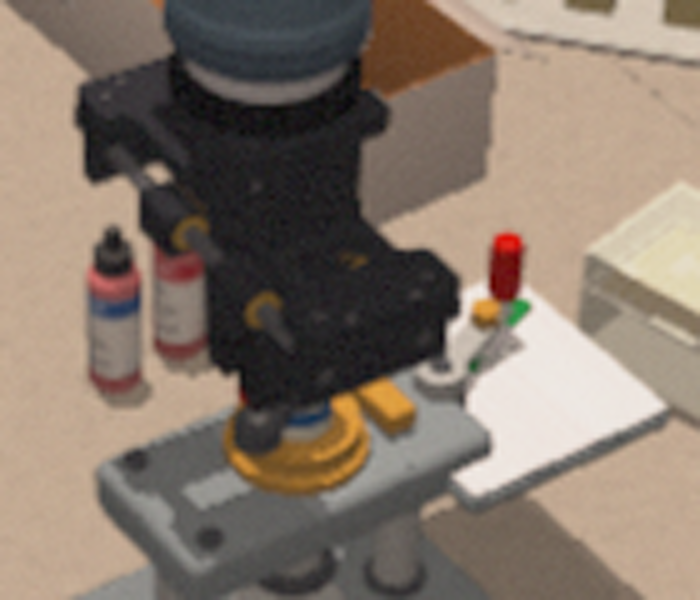

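```bash
sed -i 's/OFF=np.array.*/OFF=np.array([.0022,.0018])/' h.py; python3 - <<'E'
from h import *
plan(-1.53+np.arange(1,6)*.1)
E
```

```text
t 7.8 g [0.5386 0.0311 0.2259] head 90.3 F [ 0.61 -2.73 -0.58] w 0.0172 j [ 0.26  0.43 -0.51  1.85  0.26  0.92 -0.37]
turn,r (np.float64(-1.5011708357965827), np.float64(0.04556801395910329))
-1.43 [-2.5 -2.1 -0.6] -0.0
-1.33 [-5.6 -5.4 -0.7] -0.0
-1.23 [-9.  -8.3 -0.7] -0.0
-1.13 [-12.7 -10.9  -0.7] -0.0
-1.03 [-16.7 -13.   -0.8] -0.0
```

Request:
apply_moves(
  moves=[
    [[0.1,-2.5,-2.1,-0.3,0],[0.1,-5.6,-5.4,-0.3,0],[0.1,-9,-8.3,-0.4,0],[0.1,-12.7,-10.9,-0.5,0],[0.1,-16.7,-13,-0.5,0]],
  ],
)

```text
t: 8.3
position: [0.5247, 0.0145, 0.2712]
orientation: [0.005, 0.705, 0.709, 0.004]
contact_force: [2.5, 0.7, -0.5]
width: 0.0171
```

```bash
python3 - <<'E'
from h import *
plan(-1.03+np.arange(1,6)*.1)
E
```

```text
t 8.3 g [0.5252 0.0144 0.2262] head 90.3 F [ 2.46  0.73 -0.49] w 0.0171 j [ 0.29  0.41 -0.51  1.88  0.25  0.9  -0.33]
turn,r (np.float64(-1.026580696960449), np.float64(0.045418050350420486))
-0.93 [-4.2 -1.3 -0.3] 0.0
-0.83 [-8.5 -2.7 -0.3] 0.0
-0.73 [-12.9  -3.6  -0.3] 0.0
-0.63 [-17.3  -4.1  -0.3] 0.0
-0.53 [-21.8  -4.1  -0.3] 0.0
```

Request:
apply_moves(
  moves=[
    [[0.1,-4.2,-1.3,-0.3,0],[0.1,-8.5,-2.7,-0.3,0],[0.1,-12.9,-3.6,-0.3,0],[0.1,-17.3,-4.1,-0.3,0],[0.1,-21.8,-4.1,-0.3,0]],
  ],
)

```text
t: 8.8
position: [0.5204, -0.0075, 0.2714]
orientation: [0.005, 0.705, 0.709, 0.004]
contact_force: [1.3, 3.9, 0.5]
width: 0.0173
```

```bash
python3 - <<'E'
from h import *
plan(-.53+np.arange(1,6)*.09)
snap("scene","s3.png",(305,200,385,260),9)
E
```

```text
t 8.8 g [ 0.521  -0.0075  0.2264] head 90.3 F [1.27 3.89 0.53] w 0.0173 j [ 0.33  0.4  -0.51  1.89  0.25  0.9  -0.29]
turn,r (np.float64(-6.812104181699351), np.float64(0.0452891949541514))
-0.44 [-4.   0.7 -0.1] 0.0
-0.35 [-8.   1.4 -0.1] 0.0
-0.26 [-11.9   2.5  -0.1] 0.0
-0.17 [-15.6   3.9  -0.1] 0.0
-0.08 [-19.3   5.6  -0. ] 0.0
```

View pics/s3.png

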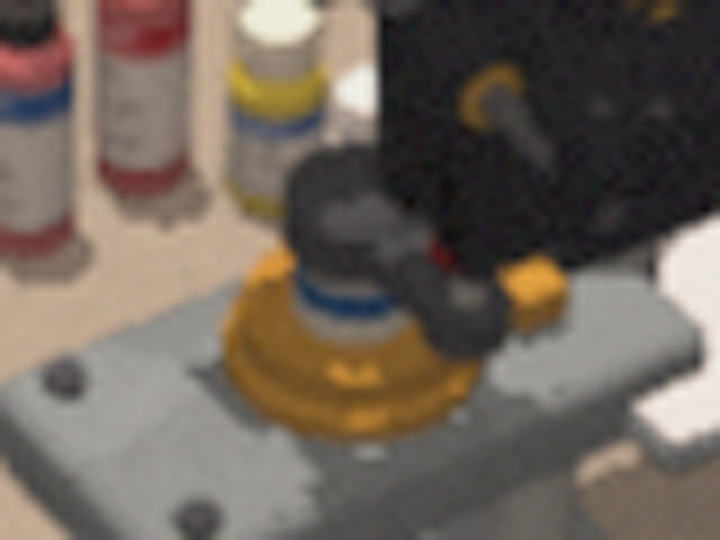

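Request:
apply_moves(
  moves=[
    [[0.1,-4,0.7,0,0],[0.1,-8,1.4,0,0],[0.1,-11.9,2.5,0,0],[0.1,-15.6,3.9,0,0],[0.1,-19.3,5.6,0,0]],
  ],
)

```text
t: 9.35
position: [0.5269, -0.0283, 0.2717]
orientation: [0.006, 0.705, 0.709, 0.004]
contact_force: [3.2, 3.2, 0.0]
width: 0.0171
```

```bash
python3 - <<'E'
from h import *
plan(-.08+np.arange(1,6)*.03)
snap("scene","s4.png",(305,200,385,260),9)
st()
E
```

```text
t 9.35 g [ 0.5275 -0.0284  0.2267] head 90.3 F [3.21 3.24 0.02] w 0.0171 j [ 0.36  0.41 -0.5   1.88  0.25  0.9  -0.25]
turn,r (np.float64(-6.322911492439401), np.float64(0.04514654358035365))
-0.05 [ 0.5 -0.1  0.2] -0.0
-0.02 [-0.7  0.6  0.2] -0.0
0.01 [-1.8  1.3  0.2] -0.0
0.04 [-2.9  2.1  0.2] -0.0
0.07 [-4.   2.9  0.2] -0.0
t 9.4 g [ 0.5279 -0.0291  0.2267] head 90.2 F [ 4.02  2.02 -0.95] w 0.0168 j [ 0.36  0.41 -0.5   1.88  0.25  0.9  -0.25]
```

View pics/s4.png

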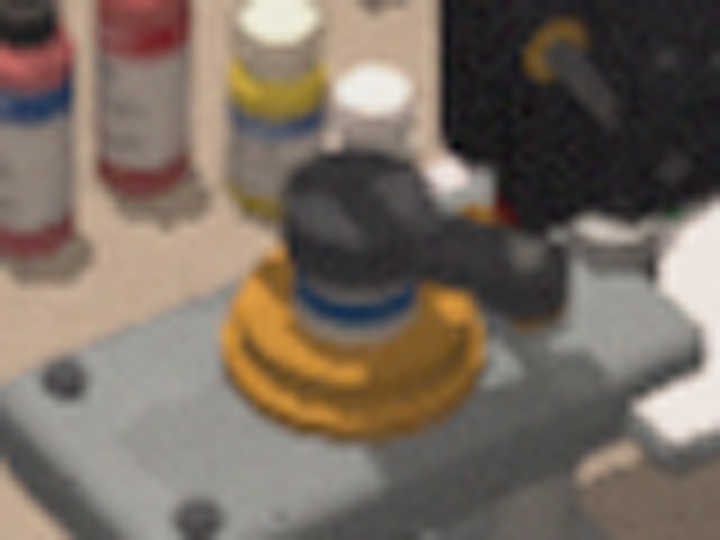

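Request:
apply_moves(
  moves=[
    [[0.1,-1.8,1.3,0,0],[0.1,-3.3,2.3,0,0],[0.1,-4.7,3.4,0,0],[0.1,-5.5,4,0,0],[0.1,-5.5,4,0,0]],
  ],
)

```text
t: 9.9
position: [0.5314, -0.0345, 0.2718]
orientation: [0.006, 0.706, 0.708, 0.004]
contact_force: [1.7, 4.2, -0.4]
width: 0.0171
```

```bash
python3 - <<'E'
from h import *
plan(.15+np.arange(1,6)*.03)
snap("scene","s5.png",(305,200,385,260),9)
st()
E
```

```text
t 9.9 g [ 0.532  -0.0346  0.2268] head 90.2 F [ 1.65  4.16 -0.35] w 0.0171 j [ 0.37  0.42 -0.49  1.87  0.25  0.91 -0.24]
turn,r (np.float64(-6.153579283727607), np.float64(0.0450912381339833))
0.18 [-1.6  1.6  0.3] -0.1
0.21 [-2.6  2.5  0.3] -0.1
0.24 [-3.5  3.5  0.3] -0.1
0.27 [-4.4  4.5  0.3] -0.1
0.3 [-5.3  5.5  0.3] -0.1
t 9.95 g [ 0.5321 -0.0346  0.2268] head 90.2 F [ 1.49  4.09 -1.21] w 0.017 j [ 0.37  0.42 -0.49  1.87  0.25  0.91 -0.24]
```

View pics/s5.png

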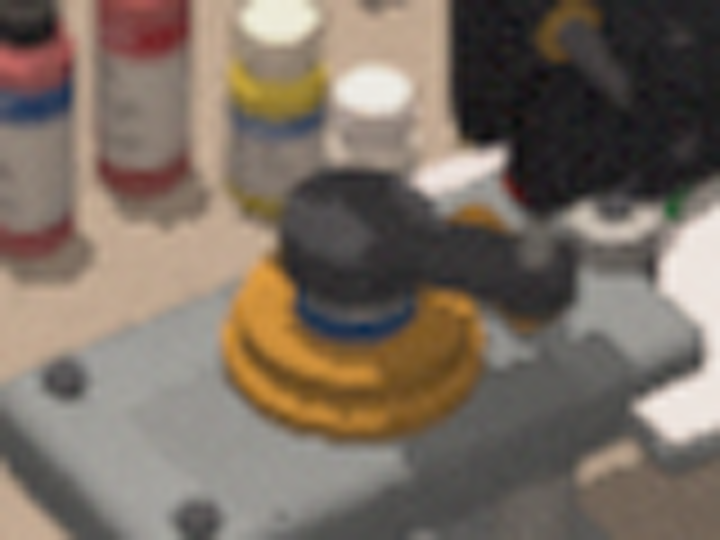

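Between s4 and s5 the hub came down and the white band went into the boss, so the drop happened at about 0 to +0.13. Next I turn forward.

```bash
sed -i 's/^OFF=np.array.*/OFF=np.array([.0026,.0028])/' h.py; python3 - <<'E'
from h import *
plan(.13-np.arange(1,11)*.12)
E
```

```text
t 9.95 g [ 0.5321 -0.0346  0.2268] head 90.2 F [ 1.49  4.09 -1.21] w 0.017 j [ 0.37  0.42 -0.49  1.87  0.25  0.91 -0.24]
turn,r (np.float64(-6.142001212931181), np.float64(0.04601732719816309))
0.01 [ 5.4 -2.8  0.3] -0.1
-0.11 [10.  -5.5  0.2] -0.1
-0.23 [15.  -7.7  0.2] -0.1
-0.35 [20.2 -9.2  0.1] -0.1
-0.47 [ 25.5 -10.1   0.1] -0.1
-0.59 [ 30.9 -10.3   0.1] -0.1
-0.71 [36.3 -9.9  0.1] -0.1
-0.83 [41.5 -8.9  0.1] -0.1
-0.95 [46.7 -7.2  0.1] -0.1
-1.07 [51.6 -5.   0.1] -0.1
```

Request:
apply_moves(
  moves=[
    [[0.1,5.2,-2.8,0.2,0],[0.1,10,-5.5,0.2,0],[0.1,15,-7.7,0.2,0],[0.1,20.2,-9.2,0.1,0],[0.1,25.5,-10.1,0.1,0]],
  ],
)

```text
t: 10.45
position: [0.5206, -0.0091, 0.2713]
orientation: [0.006, 0.706, 0.708, 0.003]
contact_force: [0.9, -2.9, 0.5]
width: 0.0173
```

```bash
python3 - <<'E'
from h import *
plan(-.47-np.arange(1,6)*.14)
E
```

```text
t 10.45 g [ 0.5212 -0.0093  0.2263] head 90.2 F [ 0.91 -2.94  0.48] w 0.0173 j [ 0.33  0.4  -0.5   1.89  0.25  0.9  -0.29]
turn,r (np.float64(-6.752492506397097), np.float64(0.04571643419044972))
-0.61 [ 6.4  0.5 -0.2] -0.1
-0.75 [12.7  1.1 -0.2] -0.1
-0.89 [18.8  2.6 -0.2] -0.1
-1.03 [24.6  5.  -0.2] -0.1
-1.17 [30.1  8.1 -0.2] -0.1
```

Request:
apply_moves(
  moves=[
    [[0.1,6.4,0.3,0,0],[0.1,12.7,1.1,-0.1,0],[0.1,18.8,2.6,-0.1,0],[0.1,24.6,5,-0.1,0],[0.1,30.1,8.1,-0.1,0]],
  ],
)

```text
t: 10.95
position: [0.5287, 0.0215, 0.2713]
orientation: [0.006, 0.706, 0.708, 0.003]
contact_force: [1.1, -3.2, -0.4]
width: 0.0172
```

```bash
python3 - <<'E'
from h import *
plan(-1.17-np.arange(1,6)*.14)
E
```

```text
t 10.95 g [0.5292 0.0213 0.2263] head 90.2 F [ 1.06 -3.24 -0.44] w 0.0172 j [ 0.28  0.41 -0.51  1.87  0.26  0.91 -0.35]
turn,r (np.float64(-1.17899275917918), np.float64(0.045249481946683504))
-1.31 [ 4.5  3.9 -0.1] -0.1
-1.45 [ 8.9  8.4 -0.1] -0.1
-1.59 [12.6 13.5 -0. ] -0.1
-1.73 [15.5 19.   0. ] -0.1
-1.87 [17.6 25.   0.1] -0.1
```

Request:
apply_moves(
  moves=[
    [[0.1,4.5,3.9,0,0],[0.1,8.9,8.4,0,0],[0.1,12.6,13.5,0,0],[0.1,15.5,19,0,0],[0.1,17.6,25,0,0]],
  ],
)

```text
t: 11.45
position: [0.5537, 0.039, 0.2713]
orientation: [0.005, 0.706, 0.708, 0.003]
contact_force: [-1.6, -5.5, -0.6]
width: 0.0171
```

```bash
python3 - <<'E'
from h import *
plan(-1.87-np.arange(1,6)*.14)
E
```

```text
t 11.45 g [0.5542 0.0388 0.2263] head 90.2 F [-1.61 -5.54 -0.61] w 0.0171 j [ 0.23  0.46 -0.5   1.81  0.28  0.94 -0.39]
turn,r (np.float64(-1.8707101151323293), np.float64(0.04474623120935572))
-2.01 [ 1.5  6.1 -0.1] -0.1
-2.15 [ 2.  12.3 -0. ] -0.1
-2.29 [ 1.5 18.6  0. ] -0.1
-2.43 [ 0.2 24.8  0.1] -0.1
-2.57 [-2.  30.7  0.2] -0.1
```

```bash
sed -i 's/^OFF=np.array.*/OFF=np.array([.0026,.0016])/' h.py; python3 - <<'E'
from h import *
plan(-1.88-np.arange(1,6)*.14)
E
```

```text
t 11.45 g [0.5542 0.0388 0.2263] head 90.2 F [-1.61 -5.54 -0.61] w 0.0171 j [ 0.23  0.46 -0.5   1.81  0.28  0.94 -0.39]
turn,r (np.float64(-1.8779474781486012), np.float64(0.0459005360343532))
-2.02 [ 0.4  6.5 -0.1] -0.1
-2.16 [ 0.8 12.8 -0. ] -0.1
-2.3 [ 0.2 19.1  0. ] -0.1
-2.44 [-1.1 25.2  0.1] -0.1
-2.58 [-3.4 31.1  0.2] -0.1
```

Request:
apply_moves(
  moves=[
    [[0.1,0.6,6.5,0,0],[0.1,0.8,12.8,0,0],[0.1,0.2,19.1,0,0],[0.1,-1.1,25.2,0,0],[0.1,-3.4,31.1,0,0]],
  ],
)

```text
t: 11.95
position: [0.5851, 0.036, 0.2716]
orientation: [0.005, 0.706, 0.708, 0.002]
contact_force: [-2.8, -2.1, -1.0]
width: 0.0171
```

```bash
python3 - <<'E'
from h import *
plan(-2.58-np.arange(1,6)*.14)
E
```

```text
t 11.95 g [0.5855 0.0358 0.2266] head 90.2 F [-2.79 -2.05 -1.01] w 0.0171 j [ 0.22  0.51 -0.49  1.73  0.29  0.97 -0.37]
turn,r (np.float64(-2.581657121464397), np.float64(0.0453755824533066))
-2.72 [-3.3  5.3  0.1] -0.1
-2.86 [-7.1 10.3  0.2] -0.1
-3.0 [-11.6  14.8   0.3] -0.1
-3.14 [-16.6  18.6   0.3] -0.1
-3.28 [-22.1  21.7   0.4] -0.1
```

Request:
apply_moves(
  moves=[
    [[0.1,-3.3,5.3,0.1,0],[0.1,-7.1,10.3,0.2,0],[0.1,-11.6,14.8,0.3,0],[0.1,-16.6,18.6,0.3,0],[0.1,-22.1,21.7,0.4,0]],
  ],
)

```text
t: 12.45
position: [0.6068, 0.0138, 0.2713]
orientation: [0.005, 0.706, 0.709, 0.002]
contact_force: [-4.9, -0.7, -0.6]
width: 0.0172
```

```bash
python3 - <<'E'
from h import *
plan(-3.28-np.arange(1,6)*.14)
snap("scene","s6.png",(285,180,405,270),6)
E
```

```text
t 12.45 g [0.6072 0.0136 0.2263] head 90.2 F [-4.85 -0.68 -0.61] w 0.0172 j [ 0.25  0.54 -0.48  1.67  0.29  0.99 -0.33]
turn,r (np.float64(-3.2838913160875824), np.float64(0.044854365894534204))
-3.42 [-5.7  2.3 -0.1] -0.1
-3.56 [-11.8   3.7  -0.1] -0.1
-3.7 [-18.1   4.3  -0.1] -0.1
-3.84 [-24.3   4.   -0.1] -0.1
-3.98 [-30.5   2.8  -0. ] -0.1
```

View pics/s6.png

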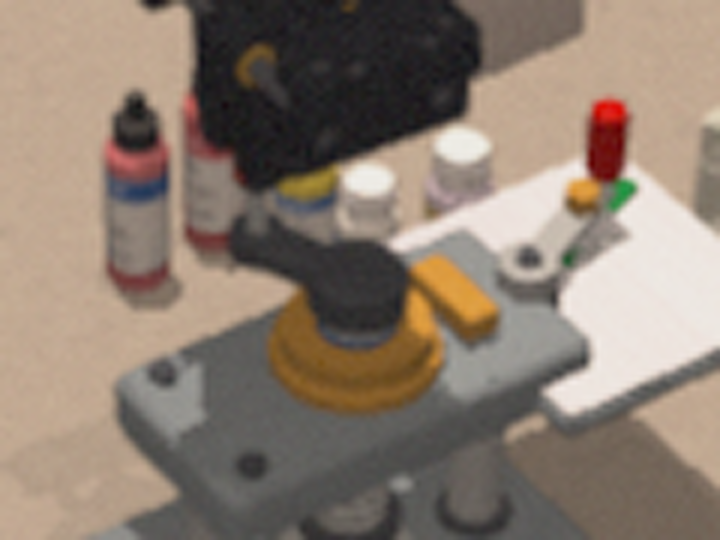

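```bash
sed -i 's/^OFF=np.array.*/OFF=np.array([.0019,.0016])/' h.py; python3 - <<'E'
from h import *
plan(-3.28-np.arange(1,6)*.14)
E
```

```text
t 12.5 g [0.6078 0.0121 0.2263] head 90.1 F [-3.08 -2.61 -1.24] w 0.0169 j [ 0.25  0.54 -0.48  1.67  0.29  0.99 -0.33]
turn,r (np.float64(-3.327292278077333), np.float64(0.045416942970931955))
-3.42 [-4.1  1.  -0.2] -0.2
-3.56 [-10.2   2.5  -0.1] -0.2
-3.7 [-16.5   3.   -0.1] -0.2
-3.84 [-22.8   2.7  -0.1] -0.2
-3.98 [-29.    1.5  -0.1] -0.2
```

Request:
apply_moves(
  moves=[
    [[0.1,-4.1,1.2,0,0],[0.1,-10.2,2.5,0,0],[0.1,-16.5,3,0,0],[0.1,-22.8,2.7,0,0],[0.1,-29,1.5,0,0]],
  ],
)

```text
t: 13.0
position: [0.609, -0.0167, 0.2715]
orientation: [0.005, 0.706, 0.708, 0.003]
contact_force: [-3.9, 4.7, -1.5]
width: 0.0172
```

```bash
python3 - <<'E'
from h import *
plan(-3.98-np.arange(1,6)*.14)
E
```

```text
t 13.0 g [ 0.6095 -0.0169  0.2265] head 90.2 F [-3.88  4.66 -1.51] w 0.0172 j [ 0.29  0.54 -0.47  1.67  0.29  0.99 -0.28]
turn,r (np.float64(-3.9791912551374375), np.float64(0.045038025446885045))
-4.12 [-6.  -2.1  0. ] -0.1
-4.26 [-11.6  -4.9  -0. ] -0.1
-4.4 [-16.7  -8.6  -0. ] -0.1
-4.54 [-21.3 -12.9  -0.1] -0.1
-4.68 [-25.3 -17.7  -0.1] -0.1
```

Request:
apply_moves(
  moves=[
    [[0.1,-6,-2.1,0,0],[0.1,-11.6,-4.9,0,0],[0.1,-16.7,-8.6,0,0],[0.1,-21.3,-12.9,0,0],[0.1,-25.3,-17.7,0,0]],
  ],
)

```text
t: 13.5
position: [0.5918, -0.0414, 0.2718]
orientation: [0.005, 0.706, 0.708, 0.004]
contact_force: [-1.1, 5.6, -1.0]
width: 0.0174
```

```bash
python3 - <<'E'
from h import *
plan(-4.68-np.arange(1,6)*.14)
E
```

```text
t 13.5 g [ 0.5924 -0.0414  0.2268] head 90.2 F [-1.06  5.6  -0.99] w 0.0174 j [ 0.34  0.51 -0.48  1.71  0.28  0.97 -0.23]
turn,r (np.float64(-4.659012876066593), np.float64(0.04472313453112015))
-4.82 [-4.  -6.   0.3] -0.1
-4.96 [ -6.4 -11.8   0.2] -0.1
-5.1 [ -8.1 -17.9   0.1] -0.1
-5.24 [ -8.8 -24.1   0.1] -0.1
-5.38 [ -8.7 -30.4  -0. ] -0.1
```

Request:
apply_moves(
  moves=[
    [[0.1,-3.5,-6,0.2,0],[0.1,-5.8,-11.8,0.2,0],[0.1,-7.5,-17.9,0.1,0],[0.1,-8.2,-24.1,0.1,0],[0.1,-8.1,-30.4,0,0]],
  ],
)

```text
t: 14.0
position: [0.5616, -0.0497, 0.2718]
orientation: [0.006, 0.706, 0.708, 0.005]
contact_force: [2.8, 4.0, -2.1]
width: 0.0172
```

```bash
python3 - <<'E'
from h import *
plan(-5.38-np.array([.14,.28,.42,.56,.70,.82]))
E
```

```text
t 14.0 g [ 0.5622 -0.0498  0.2268] head 90.2 F [ 2.83  4.01 -2.09] w 0.0172 j [ 0.38  0.47 -0.49  1.79  0.27  0.94 -0.22]
turn,r (np.float64(-5.374819051981481), np.float64(0.04455220167616367))
-5.52 [ 0.6 -6.5  0.2] -0.1
-5.66 [  2.4 -12.5   0.2] -0.1
-5.8 [  5.1 -18.2   0.1] -0.1
-5.94 [  8.6 -23.5  -0. ] -0.1
-6.08 [ 12.7 -28.2  -0.1] -0.1
-6.2 [ 16.8 -31.7  -0.2] -0.1
```

Request:
apply_moves(
  moves=[
    [[0.1,0.6,-6.3,0.1,0],[0.1,2.4,-12.3,0.1,0],[0.1,5.1,-18,0.1,0],[0.1,8.6,-23.2,0,0],[0.1,12.7,-27.9,0,0]],
  ],
)

```text
t: 14.5
position: [0.5343, -0.0377, 0.272]
orientation: [0.007, 0.706, 0.708, 0.005]
contact_force: [6.1, 2.4, -1.5]
width: 0.0172
```

```bash
python3 - <<'E'
from h import *
plan([-6.12,-6.17,-6.22])
snap("scene","s7.png",(285,180,405,270),6)
E
```

```text
t 14.5 g [ 0.5352 -0.0378  0.227 ] head 90.2 F [ 6.1   2.43 -1.52] w 0.0172 j [ 0.38  0.42 -0.5   1.86  0.26  0.91 -0.24]
turn,r (np.float64(-6.051509736614126), np.float64(0.044692121110950986))
-6.12 [ 2.  -2.4  0.5] -0.1
-6.17 [ 3.7 -3.9  0.4] -0.1
-6.22 [ 5.4 -5.2  0.4] -0.1
```

View pics/s7.png

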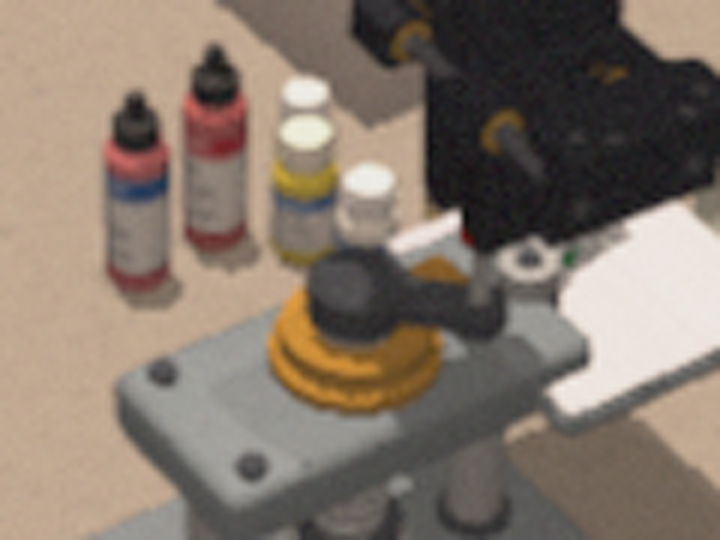

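Request:
apply_moves(
  moves=[
    [[0.1,2,-2,0,0],[0.1,4,-4,0,0],[0.1,5.2,-5,0,0],[0.1,5.2,-5,0,0],[0.1,5.2,-5,0,0]],
  ],
)

```text
t: 15.05
position: [0.5289, -0.0318, 0.272]
orientation: [0.007, 0.706, 0.708, 0.005]
contact_force: [3.5, 3.4, -2.5]
width: 0.0171
```

Request:
apply_moves(
  moves=[
    [[0.1,0,0,0,0],[0.1,0,0,0,0],[0.1,0,0,0,0],[0.1,0,0,0,0],[0.1,0,0,0,0]],
  ],
)

```text
t: 15.55
position: [0.529, -0.0318, 0.2721]
orientation: [0.007, 0.706, 0.708, 0.006]
contact_force: [3.0, 2.1, -2.2]
width: 0.0175
```

```bash
python3 - <<'E'
from h import *
print(turnnow());st()
snap("scene","s8.png",(285,180,405,270),6);c=camera_info("wrist");snap("wrist","w10.png")
print(turnnow());st();print(to((.534,.0352-.07),.2265))
E
```

```text
(np.float64(-6.23025156395871), np.float64(0.044808512419122475))
t 15.55 g [ 0.5298 -0.0319  0.2271] head 90.2 F [ 3.    2.12 -2.17] w 0.0175 j [ 0.37  0.41 -0.5   1.87  0.25  0.9  -0.25]
(np.float64(-6.2298909491388335), np.float64(0.04480822523480924))
t 15.65 g [ 0.5298 -0.0319  0.2271] head 90.2 F [ 3.9   2.51 -0.15] w 0.0171 j [ 0.37  0.41 -0.5   1.87  0.25  0.9  -0.24]
(array([-2.9,  4.2,  0.7]), np.float64(0.2))
```

View pics/s8.png

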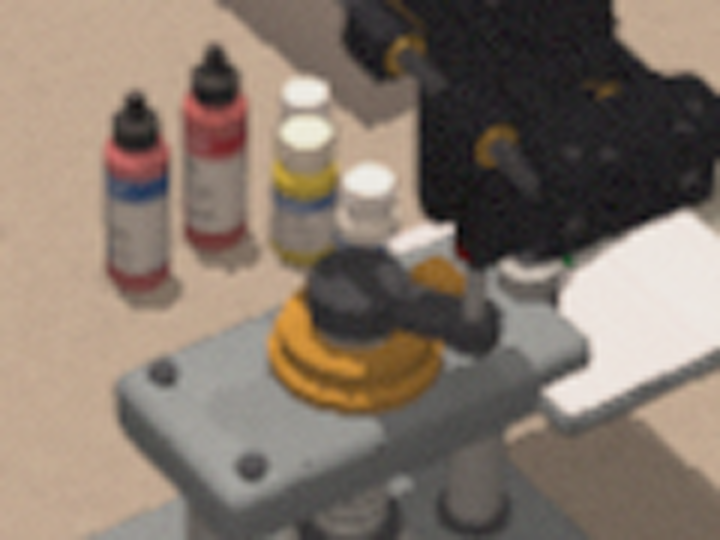

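View pics/w10.png

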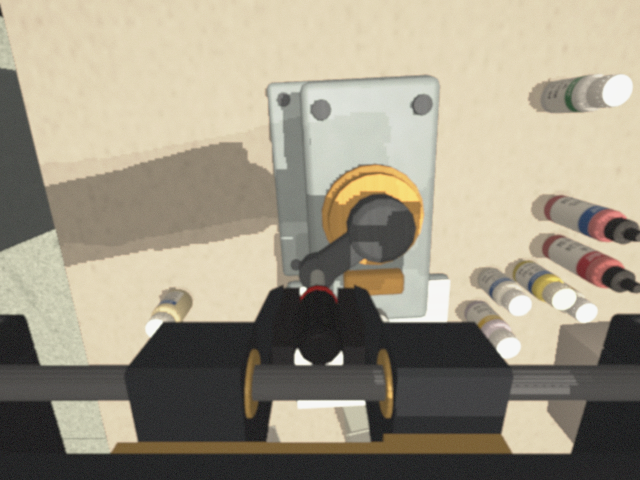

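```bash
python3 - <<'E'
from station import *
print(hand_in())
E
```

```text
the job is handed in; nothing more can be done
None
```

The press is set up and the job was handed in at about 15.7 s. `hand_in()` gives no verdict, so this rests on my own checks.

- **Lever:** I pushed the red knob over the first ridge with the fingers loosely round it. The wrist picture afterwards put the lever at about 0.45 rad. The scene picture halfway through the forward turn still showed it in the notch. In the last pictures the gripper hid the knob, so I could not check it again at the end.
- **Drop:** I gripped the crank handle with 25 N and turned it backward. The spindle dropped between about -0.03 and +0.13 rad. The pictures before and after show the white band going into the boss. I relied on these because the 0.8 N force change was lost in the force noise.
- **Forward turn:** I then turned it clockwise one full turn, to about -6.23 rad by the gripper's position. That reading is uncertain by about 0.1 rad, well inside the 0.5 rad allowed. The blue band has gone into the boss.
- **At hand-in:** The handle was still gripped, with the fingers 17 mm apart, and the crank was not moving. About 4 N of side load was left on the tool, because my estimate of the spindle axis is off by 1–2 mm.
- **Other things on the bench:** The gripper stayed above them throughout, and I saw nothing shifted in the pictures.

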